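Pin the skate-holder arm in its pivot fork

ROBOT

A 6-joint arm with a two-finger parallel gripper is mounted at the origin on the work surface. World frame = base frame: x ahead of the robot, y to its left, z up, the work surface at z = 0. Lengths are in m, angles in rad, forces in N, time in s.
With the tool pointing down it reaches from about 0.3 to 0.75 m from the base axis. Payload 8.5 kg.
Tool frame: the origin (TCP) lies midway between the tips of the shut fingers; the grasp point (between the pads) lies 19 mm behind it; z points along the fingers, y is the line along which they close (so a half turn about z gives the same grasp; the last joint's range is limited). The gripper opens to 85 mm and grips with 20 to 120 N. Pads are 22 mm wide; open, the fingers measure 114 mm over their backs; the gripper's body (76 mm by 85 mm) begins 54 mm behind the grasp point. The pads swing forward as they close: fully open they stand 13 mm farther back than shut.
Start: joints at [-1.385, 0.381, 1.297, -0, 1.464, -0.215], TCP at [0.215, -0.506, 0.231] pointing down, gripper open.
Joint ranges: [-3.11, 3.11], [-0.89, 2.33], [0.22, 2.48], [-1.42, 4.56], [0.17, 2.85], [-2.88, 2.88]. Speed limits (rad/s): [2.39, 2.39, 3.14, 3.14, 3.14, 3.14].

INTERFACE

Orientations are given as a rotation vector (axis times angle).
In Python, from bench import env gives the robot as it stands.
- The arm moves only by the tool servo_tool, never from a script. Its arguments are lists of equal length, an entry for each row: "delta_pos": the shift along the tool's x, y, z normalised to -1 to 1, where 1 is 0.5 m, a list of three; "delta_rot": the turn, a rotation vector about the tool's x, y, z normalised to -1 to 1, where 1 is 0.5 rad, a list of three; "grip": the opening, from 0 (shut) to 1 (fully open). In form: {"delta_pos": [[tx, ty, tz], ...], "delta_rot": [[rx, ry, rz], ...], "grip": [grip, ...]}. A call has 1 to 12 rows; each row shifts and turns the commanded pose from where the row before left it, along the tool's axes as they then stand; what a row does not reach is not made up. A row lasts 1/8 s, in which the tool goes at most 62.5 mm and 10.7 degrees, less where a joint would pass 70% of its speed; a pose out of reach is approached as far as the arm can. A call with a number of a shift or a turn outside -1 to 1 is refused whole. A call with a gripper value outside its range is refused whole. The fingers move at their own pace and stop on an object; the grip force is fixed at half the most. Time passes only in rows, so rows that do not move let the fingers close. It gives the time, the measured TCP pose, the force, the opening and the grip force at its end, in the units of the state.
- env.sense(): the state, without advancing time (a new reading comes with each control period).
- env.get_image(name): name is "scene" or "top" or "wrist"; returns (picture, depth): 420x560x3 uint8, blue, green, red; 420x560 float32, m along the optical axis (not along the pixel's ray), 0 where there is no reading.
- env.camera_params(name): a dict with "intrinsics" (3x3 intrinsics, pixels), "xyz" and "orientation" of the camera in the world. Camera axes: x right, y down, z forward; pixel columns grow to the right and rows downward; lengths in m; the calibration is good to about 2 mm. A picture is of the moment at which its call begins: read the wrist's pose just before it. camera_params takes no time and is no camera call; for the wrist camera it gives the pose at the moment of the call.
- env.close_job(): hands the job in; it is judged then, once.
The state is a dict: "t": time; "q": joint angles; "joint_vel": joint speeds; "tau": joint torques, N m; "tool_pos": TCP position; "eef_rot": TCP orientation; "ft_force": force on the tool from outside, world axes, zero at the start; "moment": the same for the moment, N m; "width": finger opening in m; "finger_force": force on a finger pad.
Only numpy, scipy, OpenCV 4.12 (cv2) and the standard library are available. Lean on these libraries where they do the work, as an engineer would, in place of code of your own. Each camera call takes 0.05 s, during which the arm holds its last target. There are 200 camera calls.

TASK

Draw the long pivot pin up out of the drilled block, dip its lower end at least halfway down into the open grease tin, then thread it down through the fork's upper bushing, the arm's eye and the lower bushing. Finish still holding the pin there, with the ring groove near its lower end clear in the open about 9 mm below the lower ear, because a workmate now snaps the retaining ring on and the pin would drop if let go. Leave the arm, the tin and everything else where they are.

Things in the scene. Friction and masses are not known exactly. Their poses are not given: they have to be found in the camera images.
- pin: Long pivot pin, bright steel, 12 mm diameter, 150 mm long, about 0.13 kg, upright in one of the block's two end holes (which one varies), 38 mm in the hole, 112 mm above the block. Origin: centre of its lower end; z up along it. Top 20 mm threaded. Grip it more than 115 mm above the lower end to keep the fingertips clear of the fork. It slides freely in the bushings and falls through if let go.
- pin_tip (a point): Centre of the pin's lower end; the lowest 5 mm taper to a flat nose 5.6 mm wide.
- pin_groove (a point): Point on the pin's axis at the middle of the 2 mm wide ring groove, 12 mm above the lower end.
- short_pin: Short spare pin of the same steel and 12 mm diameter but only 80 mm long, standing in the other end hole of the block, 42 mm above it. Not needed: leave it. Origin at the centre of its lower end.
- block: Hardwood block 60 x 180 x 50 mm (its own x, y, z) on the bench with three upright 13 mm holes in a row along its y, at y = -60, 0 and +60 mm, each 38 mm deep; the middle one is empty. Origin: centre of the underside. It does not move.
- tin: Open round grease tin, bare steel, 76 mm outside diameter, 71 mm inside, 55 mm high, floor 4 mm thick (51 mm deep inside), 0.3 kg, loose on the bench; halfway down is 30 mm above the bench. Origin: centre of the underside.
- fork: Cast aluminium pivot fork bolted to the bench: foot 150 x 90 x 14 mm, a column on its -x side (126 mm high, as high as the upper ear) and two 42 mm round ears one above the other, 56 to 72 and 110 to 126 mm above the bench, each with a bronze bushing of 14.5 mm bore on one upright axis. Origin: on that axis at bench level, z up. Never moves.
- fork_upper (a point): Centre of the upper bushing's mouth, at the top of the upper ear, 126 mm above the bench.
- fork_lower (a point): Centre of the lower bushing at the underside of the lower ear, 56 mm above the bench; below it the pin's end hangs in the open over the foot. With the groove 9 mm below this point the pin's lower end is 35 mm above the bench and its top 59 mm above the upper ear.
- swing_arm: Loose steel swing arm of the skate holder, 1.6 kg. Its eye (40 mm outside, 20 mm bore, 73 to 106 mm above the bench) already sits between the ears, its bore lined up with the bushings within 2 mm. It runs out along its own +x to a clamp 170 mm wide, 165 to 217 mm out, with two black knobs (top 121 mm above the bench) and a shoe on the bench. Origin: on the eye's axis at bench level.
- shoe (a point): Point on the bench under the middle of the swing arm's clamp, 182 mm from the eye's axis.
- tin_lid: Flat steel lid of the tin, 79 mm diameter, 8 mm thick, lying on the bench. Leave it.
- stone: Grey honing stone 110 x 30 x 16 mm lying on the bench. Leave it.
- blade: Steel figure-skate runner about 280 mm long lying on its side on the bench. Leave it.
There are look-alikes about, which are no part of the job. Leave any purple or turquoise look-alike of the fork alone.

How it is judged:
By the outcome, as a careful person would: the job done as asked, in the order asked, and still so for the second after the job is handed in, while the arm keeps its last pose, push and grip.
It also fails if it takes over 53 s, if anything falls off the work surface, if the arm or the gripper's body presses on something with over 40 N, if the wrist force passes 120 N, or if a joint passes its speed limit or range.

## Working session

There is one attempt and no reset: what is moved stays moved. The work goes in short steps, Python scripts to look and compute and a tool call to move; the robot and the scene stay as the last step left them, time stands still between calls to the robot, and variables do not carry over. Pictures are saved under pics/ and viewed, at most 10 in all, crops included, and the job is handed in when it is done.

Besides the shell and the picture viewer there is one more tool, called after ">>>" as a command line: name --argument value ..., lists and objects as JSON in quotes. servo_tool: Moves the arm, as the interface text tells. Its arguments: {"type":"object","properties":{"delta_pos":{"type":"array","items":{"type":"array","items":{"type":"number"}}},"delta_rot":{"type":"array","items":{"type":"array","items":{"type":"number"}}},"grip":{"type":"array","items":{"type":"number"}}},"required":["delta_pos","delta_rot","grip"]}

```bash
mkdir -p pics; cat > h.py <<'E'
import numpy as np, cv2
from scipy.spatial.transform import Rotation as R
from bench import env
def grab(name,fn):
    p=env.camera_params(name); im,d=env.get_image(name)
    cv2.imwrite(f'pics/{fn}.png',im); np.savez(f'pics/{fn}.npz',d=d,K=p['intrinsics'],x=p['xyz'],o=p['orientation'],im=im)
    return im,d,p
def load(fn):
    z=np.load(f'pics/{fn}.npz'); o=z['o']
    Rm=R.from_rotvec(o).as_matrix() if o.shape==(3,) else (o if o.shape==(3,3) else R.from_quat(o).as_matrix())
    return z['im'],z['d'],z['K'],np.array(z['x']),Rm
def world(fn,u,v,zp=None):
    im,d,K,x,Rm=load(fn); r=Rm@np.linalg.inv(K)@np.array([u,v,1.])
    s=d[int(v),int(u)] if zp is None else (zp-x[2])/r[2]
    return x+r*s
def cloud(fn):
    im,d,K,x,Rm=load(fn); v,u=np.mgrid[:d.shape[0],:d.shape[1]]
    r=np.stack([u,v,np.ones_like(u)],-1)@np.linalg.inv(K).T@Rm.T
    P=x+r*d[...,None]; P[d==0]=np.nan; return P
E
python3 - <<'E'
from h import *
for n in('top','scene'):
    im,d,p=grab(n,n+'0'); print(n,p)
a=cv2.imread('pics/top0.png');cv2.imwrite('pics/t0.png',cv2.resize(a,(800,600)))
s=env.sense();print(s)
E
```

```text
top {'intrinsics': array([[385.39390943,   0.        , 283.4608689 ],
       [  0.        , 385.39390943, 212.52273243],
       [  0.        ,   0.        ,   1.        ]]), 'xyz': array([0.34053062, 0.02997046, 1.17102172]), 'orientation': array([-2.13117831,  2.16626209, -0.17134506])}
scene {'intrinsics': array([[383.39145739,   0.        , 278.26766506],
       [  0.        , 383.39145739, 210.68592875],
       [  0.        ,   0.        ,   1.        ]]), 'xyz': array([ 0.79157713, -0.28822166,  0.83084557]), 'orientation': array([-2.42398902, -0.9720925 ,  0.28456256])}
{'t': 0.1, 'q': array([-1.38531937e+00,  3.81130630e-01,  1.29816919e+00, -4.82743395e-07,
        1.46357532e+00, -2.15307423e-01]), 'joint_vel': array([ 0.00061218, -0.00059135, -0.0033377 , -0.00127667, -0.00026442,
        0.00115769]), 'tau': array([ 2.18798952e-03, -4.49222517e+01, -2.31657439e+01, -2.32737975e-04,
        3.64054235e-03,  9.86468763e-06]), 'tool_pos': array([ 0.21452261, -0.50615822,  0.23077776]), 'eef_rot': array([-3.07746824e+00, -6.25090420e-01, -2.92803212e-05]), 'ft_force': array([-0.61105043, -0.23891059,  0.28934297]), 'moment': array([ 0.03059603, -0.00146739,  0.00320047]), 'finger_force': 0.0, 'width': 0.08556879980667514}
```

View pics/t0.png

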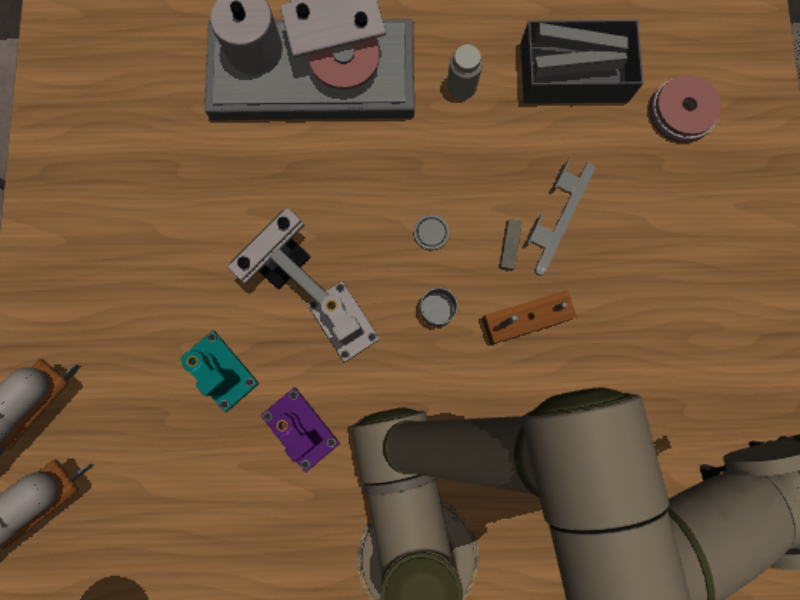

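View pics/scene0.png

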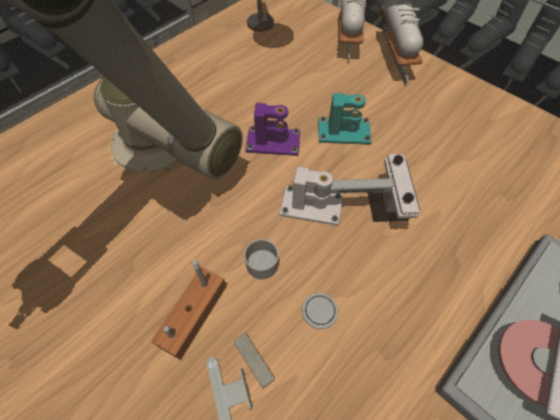

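The top view shows the fork bushing at about (331,305), the tin at (437,308), and the block from (485,335) to (575,300), all at 800 px scale. The long pin is in the block's left hole, on the tin side. The scene view agrees, with the long pin at (200,270) and the short one at (168,335).

```bash
python3 - <<'E'
from h import *
a=cv2.imread('pics/top0.png')
c1=cv2.resize(a[195:250,205:275],None,fx=8,fy=8,interpolation=cv2.INTER_CUBIC) 
c2=cv2.resize(a[195:250,330:410],None,fx=8,fy=8,interpolation=cv2.INTER_CUBIC)
b=cv2.imread('pics/scene0.png')
c3=cv2.resize(b[160:200,300:370],None,fx=8,fy=8,interpolation=cv2.INTER_CUBIC)
cv2.imwrite('pics/c1.png',c1);cv2.imwrite('pics/c2.png',c2)
P=cloud('top0')
def reg(x0,x1,y0,y1,z0,z1,n):
    m=(P[...,0]>x0)&(P[...,0]<x1)&(P[...,1]>y0)&(P[...,1]<y1)&(P[...,2]>z0)&(P[...,2]<z1)
    q=P[m]; print(n,len(q),q.mean(0),cv2.minAreaRect((q[:,:2]*1000).astype(np.float32)))
for n,u,v,z in[('bush',331,305,.126),('tin',437,308,.055),('blk',530,317,.05),('knob1',244,262,.12),('knob2',283,222,.12)]:
    print(n,world('top0',u/1.4286,v/1.4286,z),world('top0',u/1.4286,v/1.4286))
w=world('top0',530/1.4286,317/1.4286,.05); reg(w[0]-.15,w[0]+.15,w[1]-.15,w[1]+.08,.044,.056,'blocktop')
w=world('top0',437/1.4286,308/1.4286,.05); reg(w[0]-.05,w[0]+.05,w[1]-.05,w[1]+.05,.045,.065,'tinrim')
w=world('top0',331/1.4286,305/1.4286,.126); reg(w[0]-.04,w[0]+.04,w[1]-.04,w[1]+.04,.12,.132,'forktop')
E
```

```text
bush [0.49669305 0.15957626 0.126     ] [0.50241311 0.16432359 0.08772198]
tin [ 0.49769254 -0.04848606  0.055     ] [ 0.50456626 -0.05191749  0.00618902]
blk [ 0.4767088 -0.2396303  0.05     ] [ 0.48118682 -0.24849572  0.01313687]
knob1 [0.58489283 0.32975684 0.12      ] [0.58504554 0.32994419 0.11934319]
knob2 [0.6643946  0.25524746 0.12      ] [0.66375523 0.25480272 0.12207491]
blocktop 1095 [ 0.47983499 -0.24358794  0.04956478] ((479.95574951171875, -241.19479370117188), (60.009552001953125, 181.16310119628906), 16.175838470458984)
tinrim 103 [ 0.50554642 -0.05113608  0.05425532] ((503.84051513671875, -52.03068161010742), (76.5232925415039, 75.11270904541016), 89.56504821777344)
forktop 284 [0.48489358 0.15093199 0.12560447] ((483.9563293457031, 149.0570831298828), (75.63063049316406, 38.93582534790039), 41.12664794921875)
```

View pics/c1.png

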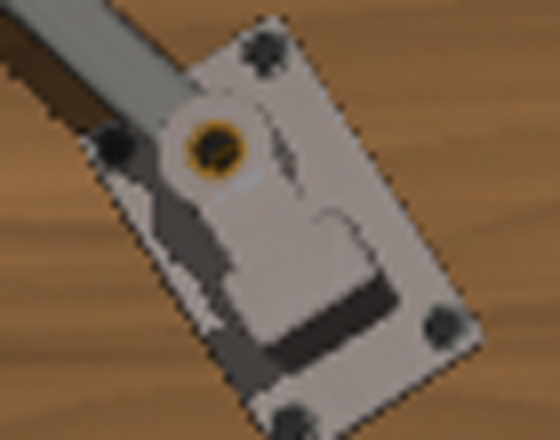

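View pics/c2.png

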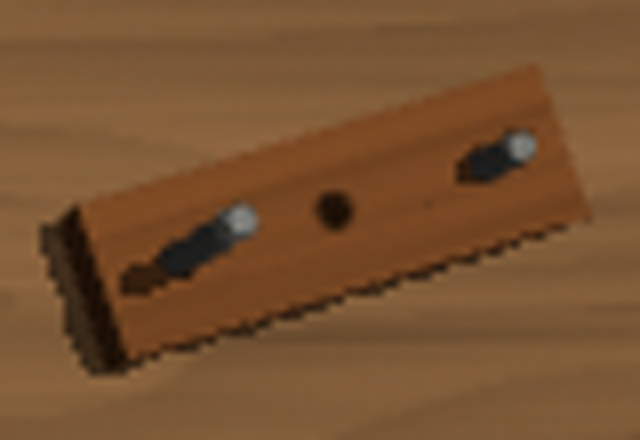

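The crops show the upper bushing at full-image pixel (231.7,213.3), the long pin's top at (359.6,222.0) and the short pin's top at (394.7,212.9).

```bash
cat >> h.py <<'E'
def go(t):
    s=env.sense(); Rm=R.from_rotvec(s['eef_rot']).as_matrix(); d=Rm.T@(np.array(t)-s['tool_pos'])
    print('t',round(s['t'],2),'tcp',s['tool_pos'].round(4),'delta tool norm',(d/.5).round(4),'axes',Rm.round(3).tolist(),'q',s['q'].round(2))
E
python3 - <<'E'
from h import *
print('pin',world('top0',359.6,222.05,.162)); print('short',world('top0',394.7,212.9,.092)); print('hole',world('top0',371.4,220.9,.05))
print('bush',world('top0',231.7,213.3,.126))
c=np.array([.480,-.2412]);th=np.deg2rad(16.18)
print('block pred pin', c+.06*np.array([-np.sin(th),np.cos(th)]),c-.06*np.array([-np.sin(th),np.cos(th)]))
p=world('top0',359.6,222.05,.162); go([p[0],p[1],.25])
E
```

```text
pin [ 0.4631712  -0.18250821  0.162     ]
short [ 0.49624385 -0.29825989  0.092     ]
hole [ 0.47963474 -0.24097933  0.05      ]
bush [0.49723461 0.15956517 0.126     ]
block pred pin [ 0.46328065 -0.18357654] [ 0.49671935 -0.29882346]
t 0.1 tcp [ 0.2145 -0.5062  0.2308] delta tool norm [ 0.7104 -0.402  -0.0377] axes [[0.921, 0.39, -0.0], [0.39, -0.921, 0.001], [0.0, -0.001, -1.0]] q [-1.39  0.38  1.3  -0.    1.46 -0.22]
```

>>> servo_tool --delta_pos '[[0.06, -0.034, -0.019], [0.065, -0.037, -0.019], [0.065, -0.037, 0], [0.065, -0.037, 0], [0.065, -0.037, 0], [0.065, -0.037, 0], [0.065, -0.037, 0], [0.065, -0.037, 0], [0.065, -0.037, 0], [0.065, -0.036, 0], [0.065, -0.036, 0], [0, 0, 0]]' --delta_rot '[[0, 0, 0], [0, 0, 0], [0, 0, 0], [0, 0, 0], [0, 0, 0], [0, 0, 0], [0, 0, 0], [0, 0, 0], [0, 0, 0], [0, 0, 0], [0, 0, 0], [0, 0, 0]]' --grip '[1, 1, 1, 1, 1, 1, 1, 1, 1, 1, 1, 1]'

```text
t: 1.6
tool_pos: [0.4638, -0.1811, 0.25]
eef_rot: [-3.077, -0.63, 0.001]
ft_force: [-0.1, -0.6, 0.1]
width: 0.0855
finger_force: 0.0
```

```bash
python3 - <<'E'
from h import *
im,d,p=grab('wrist','w0'); print(p['xyz'],p['orientation'])
go([.4632,-.183,.121])
P=cloud('w0'); m=(P[...,2]>.155)&(P[...,2]<.17)&(np.hypot(P[...,0]-.463,P[...,1]+.183)<.03); print(m.sum(),P[m].mean(0), np.argwhere(m).mean(0))
E
```

```text
[ 0.52679341 -0.15541146  0.39386868] [ 2.4247615  -1.60136777 -0.22025955]
t 1.65 tcp [ 0.4632 -0.1822  0.25  ] delta tool norm [-0.0005  0.0017  0.258 ] axes [[0.92, 0.392, -0.001], [0.392, -0.92, 0.0], [-0.001, -0.001, -1.0]] q [-0.61  0.28  1.4  -0.    1.47  0.56]
242 [ 0.46483151 -0.18343102  0.16232441] [215.36363636 286.95454545]
```

View pics/w0.png

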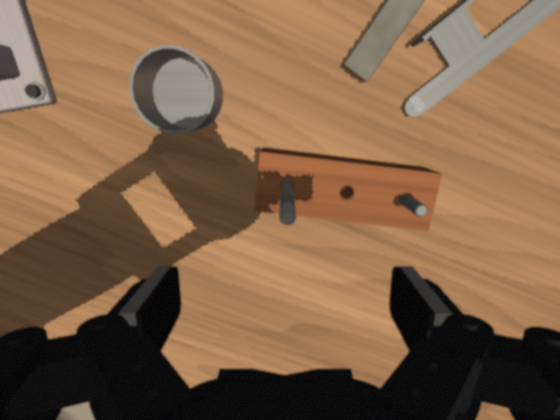

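The wrist view shows the long pin's top at (287,218), centred between the fingers. Tin and fork are at the upper left. I'll descend and close.

>>> servo_tool --delta_pos '[[0.001, 0.002, 0.043], [0, 0, 0.043], [0, 0, 0.043], [0, 0, 0.043], [0, 0, 0.043], [0, 0, 0.043], [0, 0, 0], [0, 0, 0], [0, 0, 0], [0, 0, 0], [0, 0, 0], [0, 0, 0]]' --delta_rot '[[0, 0, 0], [0, 0, 0], [0, 0, 0], [0, 0, 0], [0, 0, 0], [0, 0, 0], [0, 0, 0], [0, 0, 0], [0, 0, 0], [0, 0, 0], [0, 0, 0], [0, 0, 0]]' --grip '[1, 1, 1, 1, 1, 1, 1, 0, 0, 0, 0, 0]'

```text
t: 3.15
tool_pos: [0.464, -0.1835, 0.1216]
eef_rot: [3.078, 0.625, 0.001]
ft_force: [0.2, 0.8, 3.6]
width: 0.0101
finger_force: 58.4
```

>>> servo_tool --delta_pos '[[0, 0, -0.015], [0, 0, -0.02], [0, 0, -0.02], [0, 0, -0.02], [0, 0, -0.02], [0, 0, -0.02], [0, 0, -0.02], [0, 0, -0.015], [0, 0, 0]]' --delta_rot '[[0, 0, 0], [0, 0, 0], [0, 0, 0], [0, 0, 0], [0, 0, 0], [0, 0, 0], [0, 0, 0], [0, 0, 0], [0, 0, 0]]' --grip '[0, 0, 0, 0, 0, 0, 0, 0, 0]'

```text
t: 4.28
tool_pos: [0.464, -0.1836, 0.1968]
eef_rot: [3.078, 0.625, 0.001]
ft_force: [0.8, 0.4, -0.7]
width: 0.0106
finger_force: 58.4
```

```bash
python3 - <<'E'
from h import *
P=cloud('w0'); m=(P[...,2]>.045)&(P[...,2]<.065)&(np.hypot(P[...,0]-.504,P[...,1]+.052)<.06); q=P[m]; print(m.sum(),q.mean(0),cv2.minEnclosingCircle((q[:,:2]*1000).astype(np.float32)))
im,d,p=grab('scene','s1'); b=im[185:335,140:340]; cv2.imwrite('pics/s1c.png',cv2.resize(b,None,fx=4,fy=4,interpolation=cv2.INTER_CUBIC))
go([.504,-.052,.1916])
E
```

```text
1471 [ 0.50391486 -0.04641358  0.05405732] ((504.1476135253906, -52.40770721435547), 38.845428466796875)
t 4.33 tcp [ 0.4639 -0.1835  0.1963] delta tool norm [ 0.1765 -0.2109  0.0095] axes [[0.921, 0.39, 0.0], [0.39, -0.921, -0.0], [0.0, 0.0, -1.0]] q [-0.61  0.32  1.5   0.    1.32  0.56]
```

View pics/s1c.png

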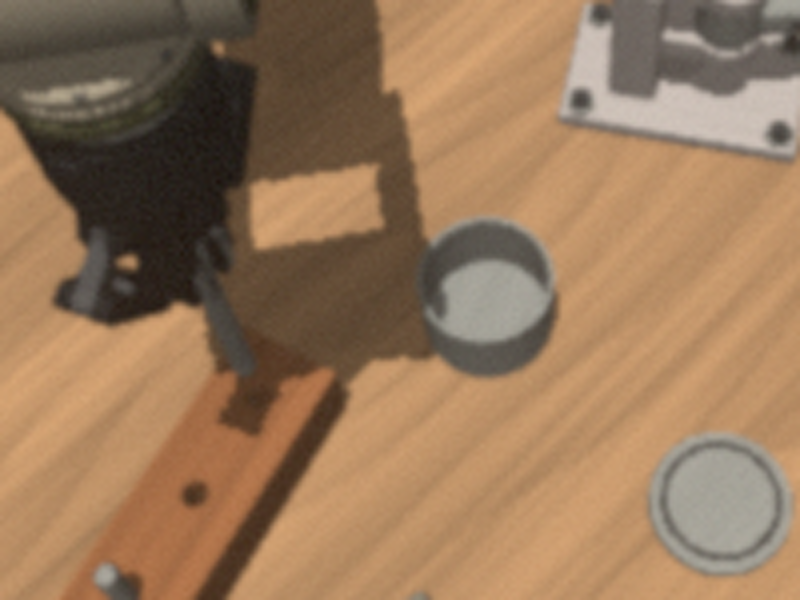

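The pin is held and clear of the block, with its lower end at (248,370) in the crop. The tin at (487,290) hasn't moved. Next is the dip.

>>> servo_tool --delta_pos '[[0.02, -0.024, 0], [0.03, -0.036, 0], [0.035, -0.042, 0], [0.035, -0.042, 0], [0.03, -0.036, 0], [0.0265, -0.031, 0], [0, 0, 0], [0, 0, 0.034], [0, 0, 0.034], [0, 0, 0.034], [0, 0, 0.032], [0, 0, 0]]' --delta_rot '[[0, 0, 0], [0, 0, 0], [0, 0, 0], [0, 0, 0], [0, 0, 0], [0, 0, 0], [0, 0, 0], [0, 0, 0], [0, 0, 0], [0, 0, 0], [0, 0, 0], [0, 0, 0]]' --grip '[0, 0, 0, 0, 0, 0, 0, 0, 0, 0, 0, 0]'

```text
t: 5.82
tool_pos: [0.5033, -0.052, 0.1284]
eef_rot: [-3.078, -0.625, 0.004]
ft_force: [-0.1, 0.4, -0.5]
width: 0.0106
finger_force: 58.5
```

>>> servo_tool --delta_pos '[[0, 0, 0], [0, 0, 0], [0, 0, -0.03], [0, 0, -0.06], [0, 0, -0.06], [0, 0, -0.06], [0, 0, -0.05], [0, 0, 0]]' --delta_rot '[[0, 0, 0], [0, 0, 0], [0, 0, 0], [0, 0, 0], [0, 0, 0], [0, 0, 0], [0, 0, 0], [0, 0, 0]]' --grip '[0, 0, 0, 0, 0, 0, 0, 0]'

```text
t: 6.82
tool_pos: [0.5045, -0.0521, 0.261]
eef_rot: [3.077, 0.625, 0.006]
ft_force: [0.4, -0.0, -1.7]
width: 0.0103
finger_force: 58.5
```

```bash
python3 - <<'E'
from h import *
go([.4970,.1600,.26])
im,d,p=grab('wrist','w1')
P=cloud('w1'); b=world('top0',231.7,213.3,.126)
m=(P[...,2]>.115)&(P[...,2]<.135)&(np.hypot(P[...,0]-b[0],P[...,1]-b[1])<.06); print(m.sum(), P[m].mean(0) if m.any() else '')
E
```

```text
t 6.83 tcp [ 0.5045 -0.0521  0.261 ] delta tool norm [ 0.1517 -0.3965  0.0014] axes [[0.921, 0.39, 0.004], [0.39, -0.921, -0.001], [0.003, 0.003, -1.0]] q [-0.34  0.28  1.36  0.    1.5   0.83]
5750 [0.48162009 0.14492154 0.12594452]
```

```bash
python3 - <<'E'
from h import *
im,d,K,x,Rm=load('w1'); pc=Rm.T@(np.array([.497,.16,.126])-x); uv=K@pc/pc[2]; print(uv,x)
u,v=int(uv[0]),int(uv[1]); u0,v0=max(u-40,0),max(v-35,0); print(u0,v0)
full=cv2.resize(im,(400,300)); c=cv2.resize(im[v0:v0+70,u0:u0+80],(400,350),interpolation=cv2.INTER_CUBIC)
o=np.zeros((350,800,3),np.uint8); o[:300,:400]=full; o[:,400:]=c; cv2.imwrite('pics/w1c.png',o)
E
```

```text
[ 20.71116987 102.4735138    1.        ] [ 0.56694655 -0.02630827  0.40513212]
0 67
```

View pics/w1c.png

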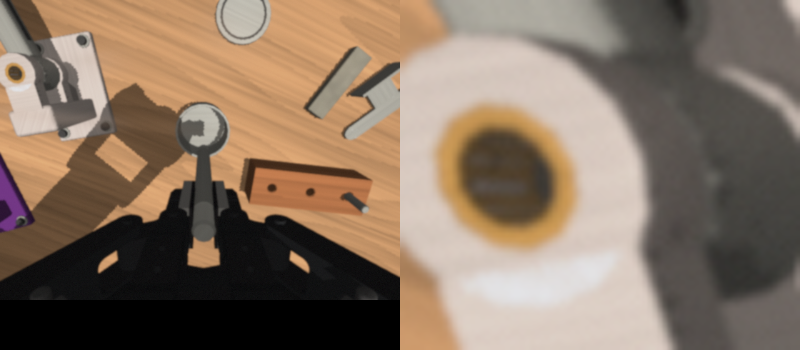

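The crop shows the bushing centre at wrist pixel (21.0,101.8), within 1 mm of the estimate from the top camera. The tin is upright under the pin.

>>> servo_tool --delta_pos '[[0.009, -0.0235, 0], [0.014, -0.0365, 0], [0.018, -0.048, 0], [0.018, -0.048, 0], [0.018, -0.048, 0], [0.018, -0.048, 0], [0.018, -0.048, 0], [0.016, -0.04, 0], [0.013, -0.033, 0], [0.0097, -0.0235, 0], [0, 0, 0], [0, 0, 0]]' --delta_rot '[[0, 0, 0], [0, 0, 0], [0, 0, 0], [0, 0, 0], [0, 0, 0], [0, 0, 0], [0, 0, 0], [0, 0, 0], [0, 0, 0], [0, 0, 0], [0, 0, 0], [0, 0, 0]]' --grip '[0, 0, 0, 0, 0, 0, 0, 0, 0, 0, 0, 0]'

```text
t: 8.38
tool_pos: [0.4965, 0.1598, 0.2592]
eef_rot: [3.079, 0.625, -0.0]
ft_force: [-0.5, -0.4, -1.3]
width: 0.0107
finger_force: 58.5
```

```bash
python3 - <<'E'
from h import *
print(world('w1',21,101.8,.126))
go([.497,.16,.26])
s=env.sense(); t=s['tool_pos']; ax=R.from_rotvec(s['eef_rot']).as_matrix()[:,2]
tip=t+ax*.1096; 
grab('wrist','w2'); grab('scene','s2')
o=np.zeros((400,800,3),np.uint8)
for i,(n) in enumerate(['w2','s2']):
    im,d,K,x,Rm=load(n)
    def pr(p):
        c=Rm.T@(np.array(p)-x); return (K@c/c[2])[:2]
    for nm,p in[('tip',tip),('bush',[.497,.16,.126]),('top',tip-ax*.15)]: print(n,nm,pr(p))
    u,v=pr([.497,.16,.14]).astype(int); u0,v0=u-40,v-40; print('crop',u0,v0)
    o[:,400*i:400*i+400]=cv2.resize(im[v0:v0+80,u0:u0+80],(400,400),interpolation=cv2.INTER_CUBIC)
cv2.imwrite('pics/x2.png',o)
E
```

```text
[0.49757127 0.1598997  0.126     ]
t 8.38 tcp [0.4965 0.1598 0.2592] delta tool norm [ 0.0011 -0.0001 -0.0015] axes [[0.921, 0.39, -0.0], [0.39, -0.921, -0.0], [-0.0, 0.0, -1.0]] q [ 0.08  0.31  1.32 -0.    1.51  1.25]
w2 tip [283.27538574 207.18118456]
w2 bush [283.3181454  198.94579069]
w2 top [281.68964203 323.10968074]
crop 243 163
s2 tip [323.12546943 171.49324389]
s2 bush [322.39042124 177.91082476]
s2 top [330.58861556 122.94593659]
crop 282 134
```

View pics/x2.png

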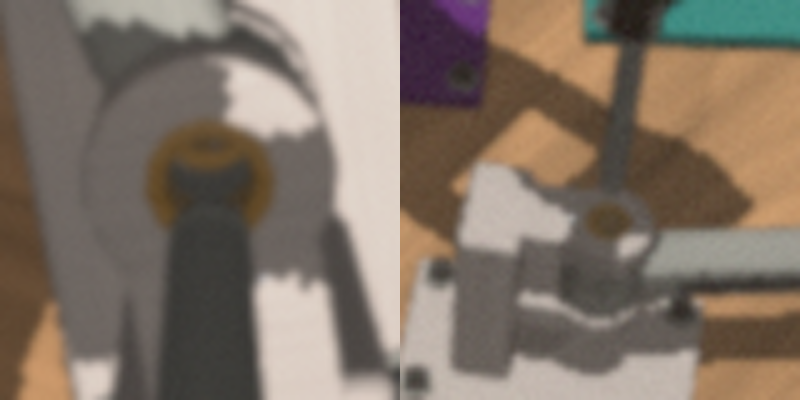

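The wrist crop shows the pin nose laterally centred on the bushing ring, both at about x = 210. In the scene crop the tip at (616,190) sits slightly right of prediction, so the pin may be tilted a little. I'll check that with depth.

```bash
python3 - <<'E'
from h import *
s=env.sense(); t=s['tool_pos']; X=np.array([.921,.39]);Y=np.array([.39,-.921])
for n in('w2','s2'):
    P=cloud(n); 
    for z in np.arange(.15,.245,.008):
        m=(P[...,2]>z)&(P[...,2]<z+.008)&(np.hypot(P[...,0]-t[0],P[...,1]-t[1])<.02)
        if m.sum()<4: continue
        q=P[m][:,:2]-t[:2]; x=q@X*1e3;y=q@Y*1e3
        print(n,round(z+.004,3),m.sum(),'x %.1f..%.1f med %.1f  y %.1f..%.1f med %.1f'%(x.min(),x.max(),np.median(x),y.min(),y.max(),np.median(y)))
P=cloud('w2'); im,d,K,x,Rm=load('w2')
# ear depth-circle / ring by colour
hsv=cv2.cvtColor(im,cv2.COLOR_BGR2HSV); b=np.zeros(hsv.shape[:2],bool); b[180:215,262:305]=1
m=b&(hsv[...,1]>120)&(hsv[...,0]>10)&(hsv[...,0]<30)&(P[...,2]>.115); q=np.argwhere(m); print(len(q),q.min(0),q.max(0)); 
w=np.array([world('w2',u,v,.126)[:2] for v,u in q]); print(cv2.minEnclosingCircle((w*1000).astype(np.float32)))
E
```

```text
w2 0.154 13 x 1.6..5.9 med 5.2  y -4.6..6.2 med -0.3
w2 0.162 46 x 0.7..6.0 med 4.9  y -5.3..6.1 med 0.1
w2 0.17 47 x 1.7..5.8 med 4.9  y -5.1..6.0 med 0.4
w2 0.178 53 x 1.3..5.9 med 5.0  y -5.0..6.4 med 0.4
w2 0.186 60 x 0.1..5.8 med 5.0  y -5.3..6.3 med 1.1
w2 0.194 69 x 1.2..6.1 med 5.0  y -5.2..6.2 med 0.5
w2 0.202 75 x 0.4..6.0 med 5.1  y -5.0..6.5 med 0.5
w2 0.21 82 x -0.1..6.0 med 5.1  y -5.3..6.4 med 0.8
w2 0.218 89 x 1.1..6.0 med 5.1  y -5.2..6.2 med 0.5
w2 0.226 109 x 0.3..6.1 med 5.0  y -5.3..6.5 med 0.5
w2 0.234 120 x 0.6..6.3 med 5.1  y -5.2..6.3 med 0.5
w2 0.242 136 x 1.0..6.3 med 5.0  y -5.0..6.6 med 0.8
s2 0.154 6 x -2.7..6.5 med 1.4  y 1.3..4.1 med 3.6
s2 0.162 11 x -3.0..6.3 med 2.1  y 1.9..5.3 med 3.6
s2 0.17 14 x -4.1..7.5 med 2.4  y 0.6..5.6 med 3.6
s2 0.178 11 x -2.2..6.4 med 2.7  y 0.5..4.5 med 3.5
s2 0.186 14 x -3.3..7.2 med 2.1  y -1.4..5.7 med 3.7
s2 0.194 12 x -4.2..6.5 med 1.4  y -1.2..5.2 med 3.6
s2 0.202 15 x -2.7..7.2 med 3.6  y -1.4..6.4 med 3.6
s2 0.21 16 x -3.9..7.3 med 1.9  y 0.3..6.7 med 4.2
s2 0.218 14 x -4.0..6.5 med 2.0  y 0.5..5.7 med 4.1
s2 0.226 16 x -3.2..7.2 med 3.3  y -1.7..5.8 med 3.3
s2 0.234 15 x -4.1..6.7 med 3.0  y -0.5..5.1 med 3.1
s2 0.242 13 x -2.5..7.2 med 1.4  y -1.5..6.0 med 3.9
127 [188 273] [206 296]
((497.2353820800781, 159.06387329101562), 9.648052215576172)
```

The pin is vertical to within the noise and sits about 0.5 mm off the ring centre, so I'll correct by that and lower slowly.

>>> servo_tool --delta_pos '[[0.0008, 0.0008, 0.01], [0, 0, 0.015], [0, 0, 0.015], [0, 0, 0.01], [0, 0, 0.01], [0, 0, 0.01], [0, 0, 0]]' --delta_rot '[[0, 0, 0], [0, 0, 0], [0, 0, 0], [0, 0, 0], [0, 0, 0], [0, 0, 0], [0, 0, 0]]' --grip '[0, 0, 0, 0, 0, 0, 0]'

```text
t: 9.35
tool_pos: [0.4969, 0.16, 0.224]
eef_rot: [-3.079, -0.625, 0.001]
ft_force: [-1.3, -0.5, 0.1]
width: 0.01
finger_force: 58.5
```

>>> servo_tool --delta_pos '[[0, 0, 0.012], [0, 0, 0.014], [0, 0, 0.014], [0, 0, 0.014], [0, 0, 0.014], [0, 0, 0]]' --delta_rot '[[0, 0, 0], [0, 0, 0], [0, 0, 0], [0, 0, 0], [0, 0, 0], [0, 0, 0]]' --grip '[0, 0, 0, 0, 0, 0]'

```text
t: 10.1
tool_pos: [0.4968, 0.1599, 0.1897]
eef_rot: [-3.079, -0.625, 0.002]
ft_force: [0.8, -0.2, -0.2]
width: 0.0104
finger_force: 58.5
```

>>> servo_tool --delta_pos '[[0, 0, 0.01], [0, 0, 0.01], [0, 0, 0.01], [0, 0, 0.01], [0, 0, 0]]' --delta_rot '[[0, 0, 0], [0, 0, 0], [0, 0, 0], [0, 0, 0], [0, 0, 0]]' --grip '[0, 0, 0, 0, 0]'

```text
t: 10.72
tool_pos: [0.4968, 0.1599, 0.1699]
eef_rot: [-3.079, -0.625, 0.001]
ft_force: [-1.2, -0.7, -1.2]
width: 0.0103
finger_force: 58.5
```

In the lower bushing without force. 25.3 mm remain.

>>> servo_tool --delta_pos '[[0, 0, 0.01], [0, 0, 0.01], [0, 0, 0.01], [0, 0, 0.01], [0, 0, 0.0105], [0, 0, 0], [0, 0, 0], [0, 0, 0]]' --delta_rot '[[0, 0, 0], [0, 0, 0], [0, 0, 0], [0, 0, 0], [0, 0, 0], [0, 0, 0], [0, 0, 0], [0, 0, 0]]' --grip '[0, 0, 0, 0, 0, 0, 0, 0]'

```text
t: 11.72
tool_pos: [0.4971, 0.16, 0.1453]
eef_rot: [3.079, 0.625, 0.001]
ft_force: [0.6, 0.5, -1.2]
width: 0.0103
finger_force: 58.5
```

```bash
python3 - <<'E'
from h import *
go([.497,.16,.1446]); print(env.sense()['ft_force'])
im,d,p=grab('scene','s3'); P=cloud('s3'); grab('wrist','w3'); W=cloud('w3')
t=env.sense()['tool_pos']
for n,Q in(('s',P),('w',W)):
    m=(np.hypot(Q[...,0]-t[0],Q[...,1]-t[1])<.007)&(Q[...,2]>.13)&(Q[...,2]<.25); q=Q[m]; print(n,len(q),np.percentile(q[:,2],[1,50,90,97,100]).round(4))
cv2.imwrite('pics/s3c.png',cv2.resize(im[100:240,260:430],None,fx=4,fy=4,interpolation=cv2.INTER_CUBIC))
E
```

```text
t 11.72 tcp [0.4971 0.16   0.1453] delta tool norm [-0.0002 -0.0001  0.0013] axes [[0.921, 0.39, 0.0], [0.39, -0.921, 0.0], [0.0, 0.0, -1.0]] q [0.08 0.41 1.51 0.   1.21 1.25]
[ 0.56695304  0.53283497 -1.1782361 ]
s 8 [0.1312 0.1325 0.1499 0.1751 0.1859]
w 2641 [0.1312 0.1775 0.1871 0.188  0.1952]
```

View pics/s3c.png

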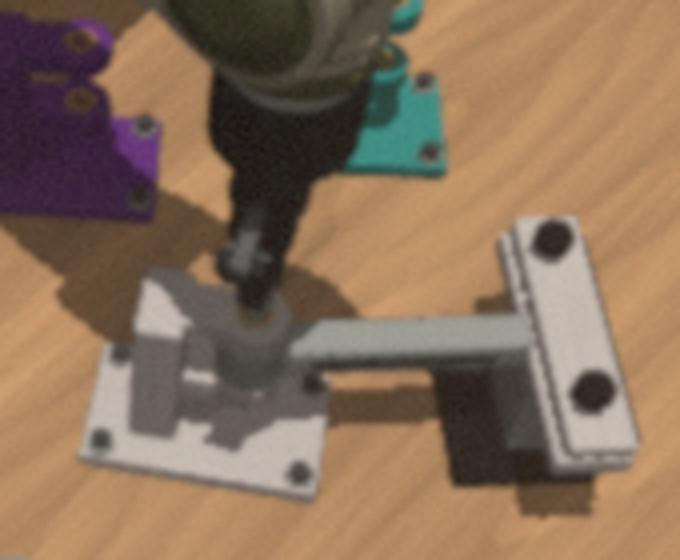

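The pin is through the fork with the fingers above the upper ear at (250,300). The arm and fork look undisturbed. One check for slip in the grip, then I'll hand in.

```bash
python3 - <<'E'
from h import *
for n,t in(('w1',(.5045,-.0521,.261)),('w2',(.4965,.1598,.2592)),('w3',(.4971,.16,.1453))):
    Q=cloud(n); m=(np.hypot(Q[...,0]-t[0],Q[...,1]-t[1])<.005); h=Q[m][:,2]-t[2]; h=h[(h>.025)&(h<.06)]
    c,e=np.histogram(h,np.arange(.025,.06,.001)); k=c.argmax(); print(n,c.tolist(),e[k], np.median(h[abs(h-e[k]-.0005)<.002]))
im,d,K,x,Rm=load('top0')
a,_,_=grab('top','top1'); df=cv2.absdiff(a,im).max(2); P=cloud('top1'); P0=cloud('top0')
for n,(a0,a1,b0,b1) in{'clamp':(.55,.72,.22,.36),'tin':(.46,.55,-.1,-.005),'short':(.47,.52,-.33,-.27)}.items():
    f=lambda P:[(P[(P[...,0]>a0)&(P[...,0]<a1)&(P[...,1]>b0)&(P[...,1]<b1)&(P[...,2]>.04)]).mean(0).round(4)]
    print(n,f(P0),f(P))
E
```

```text
w1 [16, 11, 17, 11, 15, 16, 18, 8, 16, 15, 19, 11, 18, 17, 27, 124, 357, 118, 2, 0, 0, 0, 0, 0, 0, 0, 0, 0, 0, 0, 0, 0, 0, 0] 0.041000000000000016 0.04150853608694399
w2 [12, 12, 8, 7, 15, 9, 17, 9, 19, 10, 16, 11, 16, 19, 21, 110, 344, 131, 1, 0, 0, 0, 0, 0, 0, 0, 0, 0, 0, 0, 0, 0, 0, 0] 0.041000000000000016 0.041549210539660764
w3 [14, 11, 10, 15, 17, 18, 17, 12, 17, 14, 18, 8, 27, 20, 34, 120, 373, 95, 1, 0, 0, 0, 0, 0, 0, 0, 0, 0, 0, 0, 0, 0, 0, 0] 0.041000000000000016 0.041435279668295216
clamp [array([0.6172, 0.2852, 0.0982])] [array([0.6289, 0.2922, 0.0998])]
tin [array([ 0.5068, -0.0519,  0.053 ])] [array([ 0.507 , -0.0524,  0.0528])]
short [array([ 0.4941, -0.2983,  0.0523])] [array([ 0.4946, -0.2984,  0.0525])]
```

No slip. The pin sits about 1 mm high, so I'll trim it. The clamp knobs in the scene view are at the same pixels as at the start.

>>> servo_tool --delta_pos '[[0, 0, 0.0024], [0, 0, 0], [0, 0, 0], [0, 0, 0]]' --delta_rot '[[0, 0, 0], [0, 0, 0], [0, 0, 0], [0, 0, 0]]' --grip '[0, 0, 0, 0]'

```text
t: 12.38
tool_pos: [0.497, 0.16, 0.1439]
eef_rot: [-3.079, -0.625, 0.0]
ft_force: [0.2, 0.2, -1.1]
width: 0.0101
finger_force: 58.5
```

```bash
python3 -c "
from h import *
s=env.sense();print(s['tool_pos'],s['ft_force'],s['t']);print(env.close_job())"
```

```text
[0.49698452 0.15995375 0.14387835] [ 0.19046384  0.20595436 -1.05658763] 12.375
the job is handed in; nothing more can be done
None
```

The job is handed in at 12.4 s: the pin was drawn, dipped to about 19 mm above the bench in the tin, and threaded through both bushings and the eye; it is still held, with the ring groove an estimated 9 mm below the lower ear (worked out from tool height and pin top, not seen directly).

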